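# Read the roof sensor of the model house

## Robot

A 6-joint arm with a two-finger parallel gripper is mounted at the origin on the work surface. World frame = base frame: x ahead of the robot, y to its left, z up, the work surface at z = 0. Lengths are in m, angles in rad, forces in N, time in s.
With the tool pointing down it reaches from about 0.325 to 0.875 m from the base axis. Payload 4.4 kg.
Tool frame: the origin (TCP) lies on the front face of the gripper's body, between the roots of the fingers; the fingertips stand 73 mm ahead of it and the grasp point (between the pads) lies 54 mm ahead of it; z points along the fingers, y is the direction in which the jaws open and shut (so a half turn about z gives the same grasp; the last joint's range is limited). The gripper opens to 85 mm and grips with 20 to 120 N. Pads are 22 mm wide; open, the fingers measure 114 mm over their backs; the gripper's body (76 mm by 85 mm) begins 54 mm behind the grasp point. The pads swing forward as they close: fully open they stand 13 mm farther back than shut.
Start: joints at [1.101, 0.207, 1.542, -0, 1.393, -0.15], TCP at [0.18, 0.546, 0.304] pointing down, gripper open.
Joint ranges: [-2.73, 2.73], [-0.86, 2.22], [0.23, 2.46], [-1.11, 4.25], [0.08, 2.63], [-2.82, 2.82]. Speed limits (rad/s): [2.79, 2.79, 3.14, 3.14, 3.14, 3.14].

## Interface

Orientations are given as [roll, pitch, yaw] about the fixed x, y, z axes, in that order (R = Rz(yaw) Ry(pitch) Rx(roll)).
In Python, from bench import manip gives the robot as it stands. The module is installed in compiled form; this text tells all that it offers.
- The arm moves only by the shell command python3 -m crank 'ROWS' [FORCE]. ROWS is JSON, a list of rows, each a list of 5 numbers: the finger opening in m, from 0 to 0.0854, then the shift along the tool's x, y, z in m, then the turn about the tool's z in degrees. A call has 1 to 10 rows; each row is the pose to reach, as a shift and turn from the pose measured when the call began, along the tool's axes at that moment; what a row does not reach only later rows make up. A row lasts 1/8 s, in which the tool goes at most 62.5 mm and 10.7 degrees, less where a joint would pass 70% of its speed; a pose out of reach is approached as far as the arm can. A call with a gripper value outside its range is refused whole. The fingers move at their own pace and stop on an object; FORCE is the grip in N (left out, the last holds). Time passes only in rows, so rows that repeat a pose let the fingers close. It gives the time, the measured TCP pose, the force and the opening at its end, in the units of the state.
- manip.get_obs(): the state, without advancing time (a new reading comes with each control period).
- manip.read_camera(name): name is "scene" or "top" or "wrist"; returns the picture (384x512x3 uint8, red, green, blue); there is no depth.
- manip.camera_info(name): a dict with "vertical_fov" (degrees; the focal length in pixels is half the picture's height over the tangent of half this angle, whatever the lens; pixels are square), "cx", "cy" (the principal point, pixels), "distortion" ([k1, k2, p1, p2, k3] as OpenCV has them; the pictures are not rectified), "R" (3x3) and "t" (3): a world point X has camera coordinates R X + t; the wrist camera has in their place "T_tool_cam" (4x4, takes a point from camera to tool coordinates, whose origin is the TCP and whose axes are the flange's). Camera axes: x right, y down, z forward; pixel columns grow to the right and rows downward; lengths in m; the calibration is good to about 2 mm. A picture is of the moment at which its call begins: read the wrist's pose just before it. camera_info takes no time and is no camera call.
- manip.hand_in(): hands the job in, once; it reports no verdict.
Trained networks look in the newest picture that a camera, given by its name, has taken for a name from the list of things; names that differ only in an ending like _2 or _b are one class to them, and where a whole thing is asked for, a point or a joint stands for the part that bears it (a point fixed in the world has none). Each returns a list of dicts, best first, with "score" (0 to 1); they miss things now and then, are a little off and sometimes report something else, mostly with a low value. They report only what shows in the picture. A call takes as long as a camera call. They do not tell look-alikes from the thing itself.
- manip.silhouettes(query, camera): "pixels" (384x512 bool, what is visible of it) and "bbox" ([left, top, right, bottom] in pixels, round what is visible of it).
The state is a dict: "time": time; "qpos": joint angles; "dq": joint speeds; "joint_torque": joint torques, N m; "eef_pos": TCP position; "tool_rot": TCP orientation; "force": force on the tool from outside, world axes, zero at the start; "wrist_torque": the same for the moment, N m; "finger_gap": opening from 0.0 (shut) to 1.0 (fully open).
Only numpy, scipy, OpenCV 4.12 (cv2) and the standard library are available. Lean on these libraries where they do the work, as an engineer would, in place of code of your own. Each camera call takes 0.05 s, during which the arm holds its last target. There are 200 camera calls.

## Task

Slide the shutter on the model house's roof all the way open so that the round sensor under it is uncovered, and leave it open. Then take the handheld thermometer from its rest, point its snout squarely at the middle of the sensor from 5 to 10 cm away and hold it quite still for two seconds, without letting it touch the house. Finally put it back on its rest as it lay before, let go, and leave the parts box, phone and mug where they are.

Things in the scene. Friction and masses are not known exactly. Their poses are not given: they have to be found in the camera images.
- house: Plywood model house, fixed to the table. Base board 210 x 280 x 12 mm; walls 171 x 231 mm; gable roof 250 mm long with its ridge along the house's y axis, 148 mm above the table. Origin: centre of the underside; z up; the roof face that carries shutter and sensor looks to the house's -x side (roughly towards the robot) and slopes 30 degrees (rises towards the house's +x). That face is 112 mm long up the slope. Two 8 mm high aluminium rails run along it.
- sensor (a point): Centre of the face of the round brass sensor (36 mm across, on a 58 mm black square) on the sloping roof face, 55 mm from the roof's middle on the house's +y side, about 123 mm above the table. The point's z axis is the outward normal of the roof face (30 degrees from vertical), its x axis points up the slope, its y axis is the house's y. Hidden by the shutter at the start; the sensor face lies 4 mm above the roof.
- shutter (a joint): Travel of the shutter in m: 0 = shut (centred over the sensor), 0.100 = fully open, against its stop. It starts between 0 and 0.025, always covering the sensor. It slides level, towards the house's -y, and stays where it is left; about 2 N moves it.
- shutter_tab (a point): Middle of the top edge of the tab on the shutter; moves with it. The shutter is a grey plastic plate 96 mm (up the slope) x 90 mm (along y) x 4 mm, its underside 9 mm off the roof; the tab is an upright grey rib in its middle, 50 mm long up the slope, 8 mm thick along the house's y, standing 24 mm out of the plate, square to the slope. Axes as sensor (z = outward normal, y = house's y); the plate's top face is 24 mm below this point along z.
- scanner: White handheld thermometer, 190 mm long, 0.2 kg, lying level on its rest. Origin: centre of the grip zone on the handle's underside; x points along the handle to the head, z up. Handle: 30 mm wide (y), 28 mm high (z 0 to 28), x -85 to +50 mm. Head: 60 x 50 x 36 mm, x 50 to 110 mm, z -2 to 34 mm. A black round snout, 32 mm across, sticks 14 mm down out of the head's underside at x = 80 mm. It balances about 11 mm from the origin towards the head.
- scanner_snout (a point): Centre of the snout's mouth, at x 80, y 0, z -16 mm in the thermometer's frame. Its z axis is the direction in which the thermometer looks: straight down out of the underside (the thermometer's -z), square to the handle.
- rest: Grey plastic rest, fixed to the table: base plate 200 x 90 x 6 mm with two blocks 18 mm (x) x 44 mm (y) at x = -72.5 and +41 mm, their tops 32 mm above the table. The thermometer lies on the blocks with its origin 32 mm above the rest's origin, its axes parallel to the rest's; between the blocks there are 95 mm of free room for fingers. Origin: centre of the underside, x along the thermometer, z up.
- parts_box: Cardboard parts box 130 x 100 x 50 mm with dividers, loose bystander; origin: centre of its underside. It stands on the other side of the house from the rest.
- phone: Black phone 75 x 150 x 9 mm lying flat to the left of the house, loose bystander; origin: centre of its underside.
- mug: White mug, 80 mm across and 90 mm high, loose bystander to the right of the house; origin: centre of its underside.
Mind the look-alikes: they are no part of the job. Leave any orange look-alike of the rest alone.

How it is judged:
By the outcome, as a careful person would: the job done as asked, in the order asked, and still so for the second after the job is handed in, with the robot touching nothing.
It also fails if it takes over 61 s, if anything falls off the work surface, if the arm or the gripper's body presses on something with over 40 N, if the wrist force passes 120 N, or if a joint passes its speed limit or range.

## Working session

There is one attempt and no reset: what is moved stays moved. The work goes in short steps, Python scripts to look and compute and a shell command to move; the robot and the scene stay as the last step left them, time stands still between calls to the robot, and variables do not carry over. Pictures are saved under pics/ and viewed, about 8 in all and at most 12, crops included, and the job is handed in when it is done.

```bash
mkdir -p pics; python3 - <<'E'
from bench import manip
import cv2,numpy as np
o=manip.get_obs();print({k:np.round(v,3).tolist() for k,v in o.items()})
ims=[]
for c in("scene","top"):
    im=manip.read_camera(c);ims.append(im);cv2.imwrite(f"pics/{c}0.png",im[:,:,::-1]);print(c,manip.camera_info(c))
    for q in("house","shutter","scanner","rest","parts_box","phone","mug"):
        for d in manip.silhouettes(q,c)[:3]:
            m=d["pixels"];ys,xs=np.nonzero(m);print(c,q,round(d["score"],2),d["bbox"],xs.mean().round(1),ys.mean().round(1),m.sum())
print(manip.camera_info("wrist"),manip.get_obs()["time"])
E
```

```text
{'time': 0.0, 'qpos': [1.101, 0.207, 1.543, -0.0, 1.393, -0.151], 'dq': [0.0, 0.001, -0.0, 0.001, -0.002, -0.0], 'joint_torque': [0.002, -38.303, -29.16, 0.0, 0.01, -0.0], 'eef_pos': [0.18, 0.545, 0.303], 'tool_rot': [-3.139, -0.0, 2.823], 'force': [0.781, 0.567, 0.206], 'wrist_torque': [-0.013, 0.035, -0.011], 'finger_gap': 1.0}
scene {'vertical_fov': 44.42841046160276, 'cx': 251.35929212866338, 'cy': 189.26697593907113, 'distortion': array([0.01866009, 0.        , 0.        , 0.        , 0.        ]), 'R': array([[ 0.2841489 ,  0.95876445, -0.00548866],
       [ 0.82045008, -0.24611084, -0.51603403],
       [-0.49610591,  0.14212733, -0.8565505 ]]), 't': array([-0.20853334, -0.36480888,  1.60975815])}
scene house 0.66 [175.5, 188.3, 285.7, 283.4] 228.7 236.3 8482
scene shutter 0.77 [220.9, 187.4, 257.9, 213.2] 240.2 201.0 752
scene scanner 0.56 [304.5, 109.3, 322.5, 169.0] 311.8 145.0 722
scene rest 0.97 [294.5, 120.0, 325.1, 167.6] 305.6 143.4 777
scene rest 0.88 [355.9, 93.6, 398.5, 147.5] 373.4 122.4 1417
scene rest 0.34 [223.0, 186.3, 260.2, 212.0] 240.3 200.7 675
scene parts_b
[... 944 characters left out ...]
74 [354.8, 193.5, 394.5, 238.5] 372.8 215.3 1058
top phone 0.6 [175.6, 139.2, 214.9, 158.5] 196.6 148.7 698
top mug 0.75 [360.0, 132.6, 393.0, 160.1] 374.3 145.1 593
{'vertical_fov': 70.26821705675421, 'cx': 255.2132545056525, 'cy': 193.29780245435455, 'distortion': array([-0.06030276,  0.        ,  0.        ,  0.        ,  0.        ]), 'T_tool_cam': array([[ 1.10503584e-04, -9.64983113e-01, -2.62311988e-01,
         6.72798305e-02],
       [ 9.99999914e-01,  1.82730768e-06,  4.14545496e-04,
         6.05991989e-04],
       [-3.99550079e-04, -2.62312012e-01,  9.64983030e-01,
        -6.97063134e-02],
       [ 0.00000000e+00,  0.00000000e+00,  0.00000000e+00,
         1.00000000e+00]])} 0.8
```

View pics/scene0.png

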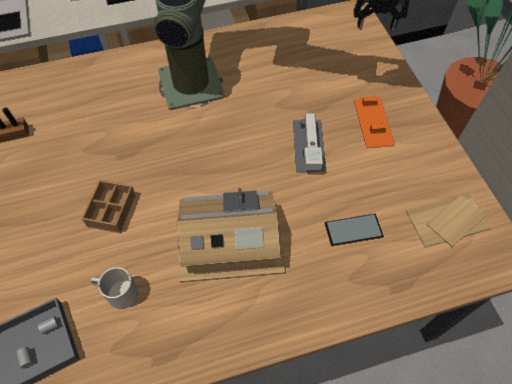

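View pics/top0.png

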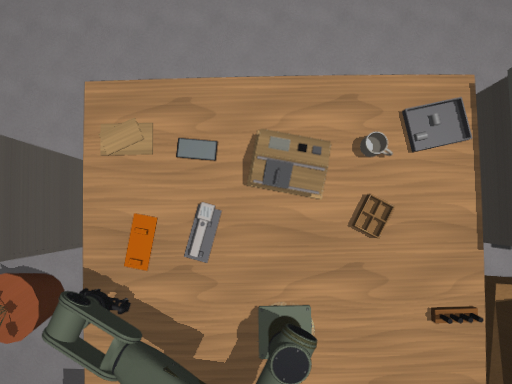

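The task image positions, in the top view:
- **House:** around (290,163), with the shutter at its left (+y) end at (278,173).
- **Rest and thermometer:** around (203,232), head pointing up (+x).
- **Look-alike:** an orange rest at (140,241).
- **Table's left edge:** near column 85.

Next I'll fit the poses to both silhouettes.

```bash
cat > h.py <<'E'
import numpy as np,cv2
from scipy.optimize import minimize
from scipy.spatial.transform import Rotation as Rot
from bench import manip
def cam(c,obs=None):
    i=manip.camera_info(c);f=192/np.tan(np.radians(i["vertical_fov"]/2))
    K=np.array([[f,0,i["cx"]],[0,f,i["cy"]],[0,0,1.]])
    if c=="wrist":
        T=np.eye(4);T[:3,:3]=Rot.from_euler("xyz",obs["tool_rot"]).as_matrix();T[:3,3]=obs["eef_pos"]
        W=np.linalg.inv(T@i["T_tool_cam"]);R,t=W[:3,:3],W[:3,3]
    else:R,t=i["R"],i["t"]
    return K,np.array(i["distortion"]),np.array(R),np.array(t)
def proj(C,P):
    K,d,R,t=C;return cv2.projectPoints(np.atleast_2d(P).astype(float),cv2.Rodrigues(R)[0],t,K,d)[0][:,0]
def ray(C,uv,z):
    K,d,R,t=C;p=cv2.undistortPoints(np.array([[uv]],float),K,d)[0,0];v=R.T@np.array([p[0],p[1],1]);o=-R.T@t
    return o+v*(z-o[2])/v[2]
def box(x0,x1,y0,y1,z0,z1):return np.array([[x,y,z] for x in(x0,x1) for y in(y0,y1) for z in(z0,z1)])/1000.
def pose(x,y,a,z=0):
    return lambda P:P@Rot.from_euler("z",a).as_matrix().T+[x,y,z]
def mask(C,parts,f):
    m=np.zeros((384*4,512*4),np.uint8)
    for p in parts:
        q=proj(C,f(p));h=cv2.convexHull((q*4+1.5).astype(np.int32));cv2.fillConvexPoly(m,h,255)
    return cv2.resize(m,(512,384),interpolation=cv2.INTER_AREA)/255.
def fit(parts,obsv,x0,step,mk=lambda p:pose(*p)):
    ob=[(C,cv2.GaussianBlur(m.astype(np.float32),(0,0),1.5)) for C,m in obsv]
    def cost(p):
        return sum(((cv2.GaussianBlur(mask(C,parts,mk(p)).astype(np.float32),(0,0),1.5)-m)**2).sum() for C,m in ob)
    x0=np.array(x0,float);S=np.vstack([x0]+[x0+np.eye(len(x0))[i]*step[i] for i in range(len(x0))])
    r=minimize(cost,x0,method="Nelder-Mead",options=dict(initial_simplex=S,xatol=2e-4,fatol=.5,maxiter=200));return r.x,r.fun
c97=97
roof=np.array([[sx*c97,sy*125,92] for sx in(-1,1) for sy in(-1,1)]+[[0,sy*125,148] for sy in(-1,1)]+[[sx*c97,sy*125,86] for sx in(-1,1) for sy in(-1,1)])/1000.
HOUSE=[box(-105,105,-140,140,0,12),box(-85,85,-115,115,0,90),roof]
SCAN=[box(-85,50,-15,15,0,28),box(50,110,-25,25,-2,34),box(64,96,-16,16,-16,0)]
REST=[box(-100,100,-45,45,0,6),box(-81.5,-63.5,-22,22,0,32),box(32,50,-22,22,0,32)]
RS=REST+[p+[0,0,.032] for p in SCAN]
E
cat > m1.py <<'E'
from h import *
C={c:cam(c) for c in("scene","top")}
M={}
for c in C:
    manip.read_camera(c)
    for q in("house","shutter","scanner","rest"):
        for d in manip.silhouettes(q,c):
            u=d["bbox"];
            if q=="rest" and (u[0]>340 if c=="scene" else u[0]<170):continue
            M[c,q]=d["pixels"];break
print([k+(int(v.sum()),) for k,v in M.items()])
g=ray(C["top"],(289,163),.06);print("house guess",g)
hx=fit(HOUSE,[(C[c],M[c,"house"]|M[c,"shutter"]) for c in C],[g[0],g[1],-.1],[.02,.02,.1]);print("house",hx)
for c in C: print(c,fit(HOUSE,[(C[c],M[c,"house"]|M[c,"shutter"])],hx[0],[.01,.01,.05]))
g=ray(C["top"],(203,232),.03)
rx=fit(RS,[(C[c],M[c,"scanner"]|M[c,"rest"]) for c in C],[g[0],g[1],-.2],[.02,.02,.1]);print("rest",rx)
for c in C: print(c,fit(RS,[(C[c],M[c,"scanner"]|M[c,"rest"])],rx[0],[.01,.01,.05]))
# shutter
n=np.array([-.5,0,np.cos(np.pi/6)]);u=np.array([n[2],0,.5]);f0=np.array([-.0485,.055,.120])
def slab(hu,hy,a,b):return np.array([f0+u*i*hu+[0,j*hy,0]+n*k for i in(-1,1) for j in(-1,1) for k in(a,b)])
SH=[slab(.048,.045,.009,.013),slab(.025,.004,.013,.037)]
P=pose(*hx[0])
print("shut",fit(SH,[(C[c],M[c,"shutter"]) for c in C],[.012],[.01],lambda p:lambda X:P(X-[0,p[0],0])))
for c in C:print(c,fit(SH,[(C[c],M[c,"shutter"])],[.012],[.01],lambda p:lambda X:P(X-[0,p[0],0])))
for uv in((84,100),(83,200),(82,260),(84,82),(474,76)):print("edge",uv,ray(C["top"],uv,0))
E
python3 m1.py
```

```text
[('scene', 'house', 8530), ('scene', 'shutter', 638), ('scene', 'scanner', 757), ('scene', 'rest', 832), ('top', 'house', 4289), ('top', 'shutter', 681), ('top', 'scanner', 618), ('top', 'rest', 814)]
house guess [ 0.60673215 -0.0235835   0.06      ]
house (array([ 0.61093163, -0.02660381, -0.20163102]), np.float64(92.76571655273438))
scene (array([ 0.61163344, -0.02623359, -0.1946939 ]), np.float64(25.535097122192383))
top (array([ 0.60832366, -0.02673109, -0.21027036]), np.float64(44.946075439453125))
rest (array([ 0.36362041,  0.29558449, -0.29027363]), np.float64(41.29534912109375))
scene (array([ 0.36702991,  0.29591896, -0.28849085]), np.float64(10.846620559692383))
top (array([ 0.36019892,  0.29464875, -0.29908984]), np.float64(15.677906036376953))
shut (array([0.018875]), np.float64(30.01181411743164))
scene (array([0.0185625]), np.float64(23.600040435791016))
top (array([0.018875]), np.float64(6.079224586486816))
edge (84, 100) [0.87178419 0.74825837 0.        ]
edge (83, 200) [0.48968927 0.74694984 0.        ]
edge (82, 260) [0.26555138 0.75069668 0.        ]
edge (84, 82) [0.94245342 0.74990292 0.        ]
edge (474, 76) [ 0.93832256 -0.74470775  0.        ]
```

Both cameras agree on the poses to within a few mm, and the shutter is at about 0.019. I'll move above the tab now, with the jaws lined up along the house's y.

```bash
python3 -m crank '[[0.04,-0.5175,-0.38,0.03,-6.7],[0.04,-0.5175,-0.38,0.03,-6.7],[0.04,-0.5175,-0.38,0.03,-6.7],[0.04,-0.5175,-0.38,0.03,-6.7],[0.04,-0.5175,-0.38,0.03,-6.7],[0.04,-0.5175,-0.38,0.03,-6.7],[0.04,-0.5175,-0.38,0.03,-6.7],[0.04,-0.5175,-0.38,0.03,-6.7],[0.04,-0.5175,-0.38,0.03,-6.7],[0.04,-0.5175,-0.38,0.03,-6.7]]' 20
cat > tool.py <<'E'
# usage: go(world xyz of TCP, world yaw of jaw axis deg) -> row in tool axes
from h import *
def go(p,jaw=None):
    o=manip.get_obs();R=Rot.from_euler("xyz",o["tool_rot"]).as_matrix()
    d=R.T@(np.array(p)-o["eef_pos"]);t=0
    if jaw is not None:
        y=R[:,1];a=np.degrees(np.arctan2(y[1],y[0]));t=-((jaw-a+90)%180-90)
    return np.round(d,4).tolist(),round(t,1)
def HP(p):return pose(.611,-.0265,-.2)(np.array(p,float))
E
python3 - <<'E'
from tool import *
o=manip.get_obs();print(o["eef_pos"],o["tool_rot"],o["qpos"])
t=HP([-.067,.036,.152]);print(t,go([t[0],t[1],.211],78.5),o["time"])
E
```

```text
time: 2.55
eef_pos: [0.5434, 0.0355, 0.2749]
tool_rot: [3.141, 0.001, 2.939]
force: [1.2, 1.3, 0.2]
finger_gap: 0.466
[0.54336546 0.03553156 0.27493569] [3.14112912e+00 9.13702261e-04 2.93936130e+00] [-9.38367661e-02  1.67379685e-01  1.64957448e+00  3.73306883e-04
  1.32368002e+00 -1.46249309e+00]
[0.55248764 0.02209324 0.152     ] ([-0.0116, -0.0114, 0.0639], np.float64(-0.1)) 2.55
```

```bash
python3 -m crank '[[0.04,-0.0116,-0.0114,0.02,0],[0.04,-0.0116,-0.0114,0.02,0],[0.04,-0.0116,-0.0114,0.02,0]]'
python3 - <<'E'
from tool import *
o=manip.get_obs();C=cam("wrist",o);im=manip.read_camera("wrist")[:,:,::-1].copy()
u=np.array([np.cos(np.pi/6),0,.5]);t=np.array([-.067,.036,.152])
for k in(-.025,0,.025):
    p=proj(C,HP(t+u*k))[0];print(p);cv2.circle(im,tuple(int(v) for v in p),3,(0,0,255),1)
cv2.imwrite("pics/w1.png",im)
E
```

```text
time: 2.92
eef_pos: [0.5521, 0.0227, 0.2552]
tool_rot: [3.141, 0.0, 2.94]
force: [0.8, 0.2, 0.8]
finger_gap: 0.469
[253.14415414 187.24982296]
[253.14988066 222.75786237]
[253.16068625 260.59887731]
```

View pics/w1.png

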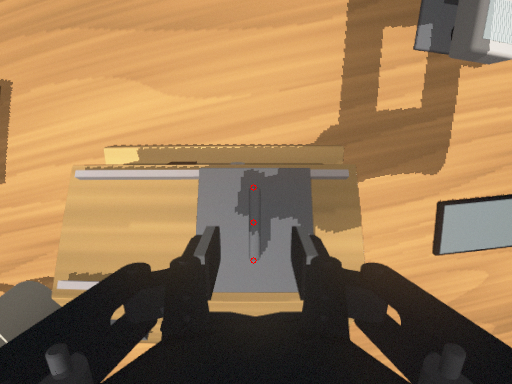

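The wrist view shows the tab (column 253, rows 187–260) exactly on my marks and between the fingers. Next I descend, close, and drag it towards -y.

```bash
python3 -m crank '[[0.04,0,0,0.044,0],[0.04,0,0,0.044,0],[0.0,0,0,0.044,0],[0.0,0,0,0.044,0],[0.0,0,0,0.044,0],[0.0,0,0,0.044,0]]' 20
python3 -m crank '[[0,0,-0.02,0,0],[0,0,-0.045,0,0],[0,0,-0.065,0,0],[0,0,-0.078,0,0],[0,0,-0.078,0,0]]' 20
```

```text
time: 3.72
eef_pos: [0.5533, 0.0231, 0.2137]
tool_rot: [3.14, 0.004, 2.941]
force: [-1.6, 1.5, 6.5]
finger_gap: 0.086
time: 4.35
eef_pos: [0.5374, -0.0551, 0.2138]
tool_rot: [-3.141, 0.004, 2.939]
force: [-1.4, -2.1, 1.9]
finger_gap: 0.085
```

```bash
python3 -m crank '[[0,0,-0.004,0,0],[0,0,-0.005,0,0],[0,0,-0.005,0,0]]' 20
```

```text
time: 4.72
eef_pos: [0.5366, -0.0587, 0.2138]
tool_rot: [3.14, 0.004, 2.94]
force: [1.2, 5.2, 0.7]
finger_gap: 0.083
```

```bash
python3 -m crank '[[0,0,-0.003,0,0],[0,0,-0.004,0,0],[0,0,-0.004,0,0]]' 20
```

```text
time: 5.1
eef_pos: [0.5365, -0.0593, 0.2137]
tool_rot: [3.133, 0.005, 2.94]
force: [2.5, 11.1, 1.0]
finger_gap: 0.08
```

```bash
python3 -m crank '[[0.03,0,0.001,0,0],[0.03,0,0.001,0,0],[0.03,0,0.001,0,0],[0.03,0,0.001,-0.06,0],[0.03,0,0.001,-0.08,0]]' 20
python3 - <<'E'
from tool import *
from m1 import SH
E
python3 - <<'E'
from tool import *
print(go([.3635,.2955,.21],73.4))
E
```

```text
time: 5.72
eef_pos: [0.5377, -0.0599, 0.2976]
tool_rot: [3.134, 0.011, 2.94]
force: [0.8, -0.0, 0.4]
finger_gap: 0.353
[('scene', 'house', 8569), ('scene', 'shutter', 709), ('scene', 'scanner', 802), ('scene', 'rest', 694), ('top', 'house', 2922), ('top', 'scanner', 631), ('top', 'rest', 637)]
house guess [ 0.60673215 -0.0235835   0.06      ]
([0.2396, 0.312, 0.0845], np.float64(5.1))Traceback (most recent call last):
  File "<stdin>", line 2, in <module>
  File "m1.py", line 13, in <module>
    hx=fit(HOUSE,[(C[c],M[c,"house"]|M[c,"shutter"]) for c in C],[g[0],g[1],-.1],[.02,.02,.1]);print("house",hx)
                                     ~^^^^^^^^^^^^^
KeyError: ('top', 'shutter')
```

```bash
python3 -m crank '[[0.06,0.2396,0.312,0.06,5],[0.06,0.2396,0.312,0.06,5],[0.06,0.2396,0.312,0.06,5],[0.06,0.2396,0.312,0.06,5],[0.06,0.2396,0.312,0.06,5],[0.06,0.2396,0.312,0.06,5],[0.06,0.2396,0.312,0.06,5],[0.06,0.2396,0.312,0.06,5],[0.06,0.2396,0.312,0.06,5]]'
python3 - <<'E'
from tool import *
o=manip.get_obs();C=cam("wrist",o);im=manip.read_camera("wrist")[:,:,::-1].copy()
f=pose(.3635,.2955,-.29,.032)
for p in SCAN[:2]:
    cv2.polylines(im,[cv2.convexHull(proj(C,f(p)).astype(np.int32))],1,(0,0,255),1)
cv2.imwrite("pics/w2.png",im)
d=manip.silhouettes("scanner","wrist")
if d:
    print(d[0]["score"],d[0]["bbox"]);mm=d[0]["pixels"]
    print(fit(SCAN,[(C,mm)],[.3635,.2955,-.29],[.01,.01,.05],lambda p:pose(*p,.032)))
im=manip.read_camera("scene")[:,:,::-1];cv2.imwrite("pics/s1.png",cv2.resize(im[160:300,150:400],None,fx=3,fy=3))
print(go([.3635,.2955,.10],73.4),o["tool_rot"],o["qpos"].round(3))
E
```

```text
time: 7.35
eef_pos: [0.3636, 0.2948, 0.2343]
tool_rot: [3.134, 0.002, 2.853]
force: [0.3, 0.2, 0.5]
finger_gap: 0.701
0.72 [229.6, 95.8, 281.9, 299.6]
(array([ 0.36457917,  0.29870573, -0.28912421]), np.float64(63.773502349853516))
([0.0012, -0.0003, 0.1346], np.float64(-0.0)) [3.13357813e+00 1.71063778e-03 2.85302342e+00] [ 0.494  0.046  1.874  0.005  1.214 -0.79 ]
```

View pics/w2.png

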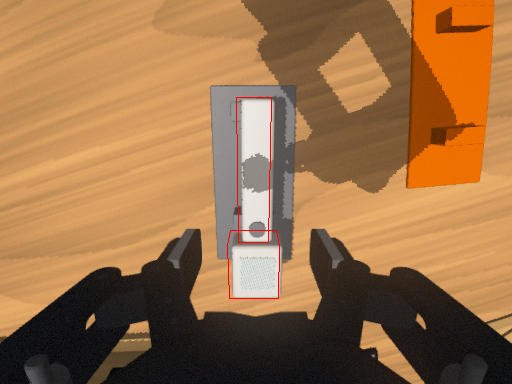

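View pics/s1.png

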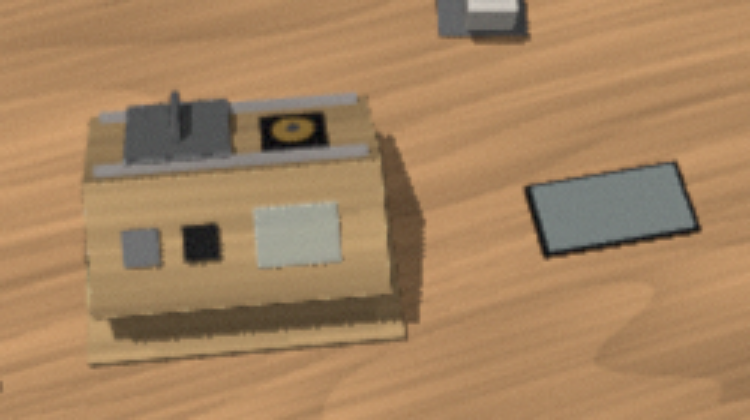

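The shutter is at its stop and the sensor is uncovered (crop at 293,130). The scanner lies about 2 mm further +y than my outline in the wrist view. The tool can't tilt, so I'll pivot the thermometer 30° in the jaws by pressing its snout on the table's edge, and then level it again on the rest. First, the grasp.

```bash
python3 -m crank '[[0.06,0.001,0.0015,0.062,0],[0.06,0.001,0.0015,0.115,0],[0.06,0.001,0.0015,0.1335,0],[0.06,0.001,0.0015,0.1335,0],[0.0,0.001,0.0015,0.1335,0],[0.0,0.001,0.0015,0.1335,0],[0.0,0.001,0.0015,0.1335,0],[0.0,0.001,0.0015,0.1335,0]]' 40
python3 -m crank '[[0,0,0,-0.04,0],[0,0,0,-0.09,0],[0,0,0,-0.12,0],[0,0,0,-0.12,0]]' 40
python3 - <<'E'
from tool import *
print(go([.12,.804,.22],0))
E
```

```text
time: 8.5
eef_pos: [0.3657, 0.2978, 0.1029]
tool_rot: [3.13, 0.005, 2.851]
force: [1.3, -1.4, 6.8]
finger_gap: 0.344
time: 9.0
eef_pos: [0.366, 0.2975, 0.2255]
tool_rot: [3.126, 0.01, 2.852]
force: [-0.6, 0.1, -2.0]
finger_gap: 0.343
([0.3806, 0.4149, 0.0085], np.float64(73.4))
```

```bash
python3 -m crank '[[0,0.3806,0.4149,0.0085,73.4],[0,0.3806,0.4149,0.0085,73.4],[0,0.3806,0.4149,0.0085,73.4],[0,0.3806,0.4149,0.0085,73.4],[0,0.3806,0.4149,0.0085,73.4],[0,0.3806,0.4149,0.0085,73.4],[0,0.3806,0.4149,0.0085,73.4],[0,0.3806,0.4149,0.0085,73.4],[0,0.3806,0.4149,0.0085,73.4],[0,0.3806,0.4149,0.0085,73.4]]' 40
python3 - <<'E'
from tool import *
o=manip.get_obs();print(o["qpos"].round(3),go([.12,.804,.095],0))
for c in("scene","top"):cv2.imwrite(f"pics/e_{c}.png",manip.read_camera(c)[:,:,::-1])
a=cv2.imread("pics/e_scene.png")[0:200,200:512];b=cv2.imread("pics/e_top.png")[180:380,0:200]
cv2.imwrite("pics/e.png",cv2.resize(np.hstack([a,b]),None,fx=1.5,fy=1.5))
E
```

```text
time: 10.25
eef_pos: [0.1169, 0.8051, 0.2151]
tool_rot: [3.13, -0.008, 1.573]
force: [0.4, -0.1, -1.0]
finger_gap: 0.344
[ 1.323  0.78   0.899 -0.009  1.452  1.322] ([-0.0021, 0.0017, 0.1201], np.float64(0.1))
```

View pics/e.png

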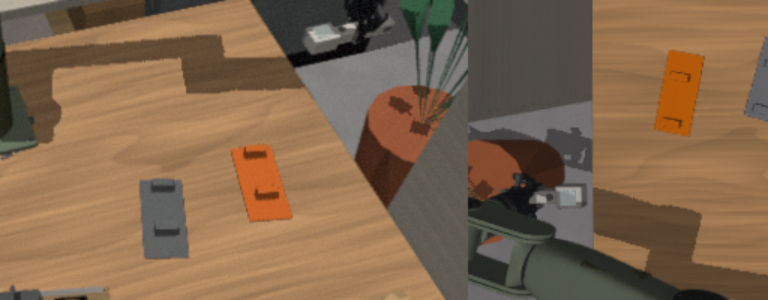

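```bash
python3 - <<'E'
from tool import *
for z in(-.7,-.5,-.3,-.1,0,.1):print(z,ray(cam("scene"),(478,82),z)[:2].round(2),ray(cam("top"),(27,308),z)[:2].round(2))
print(go([.2,.804,.1],0))
E
```

```text
-0.7 [-0.23  1.56] [-0.07  1.37]
-0.5 [-0.09  1.38] [-0.02  1.26]
-0.3 [0.06 1.2 ] [0.02 1.14]
-0.1 [0.21 1.02] [0.06 1.03]
0 [0.28 0.94] [0.09 0.97]
0.1 [0.36 0.85] [0.11 0.91]
([-0.0023, 0.082, 0.1155], np.float64(0.2))
```

The pot beyond the edge is well below table height (z ≈ -0.3), so it's clear. I'll pivot at low grip force.

```bash
python3 -m crank '[[0,0,0,0.06,0],[0,0,0,0.11,0],[0,0,0,0.123,0],[0,0,0,0.123,0]]' 20
python3 -m crank '[[0,0,0,0.009,0],[0,0.002,0,0.016,0],[0,0.004,0,0.023,0],[0,0.006,0,0.03,0],[0,0.007,0,0.036,0],[0,0.008,0,0.041,0],[0,0.008,0,0.041,0]]' 20
```

```text
time: 10.85
eef_pos: [0.1184, 0.8049, 0.09]
tool_rot: [3.131, -0.005, 1.574]
force: [0.0, 0.2, -0.7]
finger_gap: 0.348
time: 11.72
eef_pos: [0.1194, 0.8144, 0.0508]
tool_rot: [3.13, -0.009, 1.574]
force: [1.3, 3.1, 4.9]
finger_gap: 0.343
```

The force readings look right for a pivot: about 5 N at the end. I'll tighten the grip, lift and look.

```bash
python3 -m crank '[[0,0,0,0,0],[0,0,0,-0.06,0],[0,0,0,-0.12,0],[0,0,0,-0.18,0],[0,0,0,-0.22,0],[0,0,0,-0.22,0]]' 60
cat > aim.py <<'E'
from tool import *
def target(pitch,g,dist=.075,sens=None):
    # TCP for snout on sensor axis; g = grasp point in scanner frame
    s=HP([-.0505,.055,.1235]);A=Rot.from_euler("zy",[-.2,-np.radians(30)]).as_matrix();n=A[:,2]
    B=Rot.from_euler("zy",[-.2,-np.radians(pitch)]).as_matrix()
    return s+n*dist+B@(np.array(g)-[.08,0,-.016])+[0,0,.054]
def spose(o,g,pitch):
    R=Rot.from_euler("xyz",o["tool_rot"]).as_matrix();B=R@np.diag([-1.,1,-1])@Rot.from_euler("y",-pitch).as_matrix()
    G=o["eef_pos"]+R[:,2]*.054
    return lambda P:(P-np.array(g))@B.T+G
E
python3 - <<'E'
from aim import *
o=manip.get_obs();t=target(30,[.001,0,.017]);print(t,go([t[0],t[1],.33],78.5))
C=cam("wrist",o);im=manip.read_camera("wrist")[:,:,::-1].copy()
for p in SCAN[:2]:cv2.polylines(im,[cv2.convexHull(proj(C,spose(o,[.001,0,.017],np.radians(30))(p)).astype(np.int32))],1,(0,0,255),1)
cv2.imwrite("pics/w3.png",im)
E
```

```text
time: 12.48
eef_pos: [0.1167, 0.814, 0.2762]
tool_rot: [3.128, -0.017, 1.574]
force: [0.4, 0.9, -1.6]
finger_gap: 0.339
[0.45138121 0.05313134 0.23231811] ([-0.7609, 0.333, -0.0623], np.float64(-78.3))
```

View pics/w3.png

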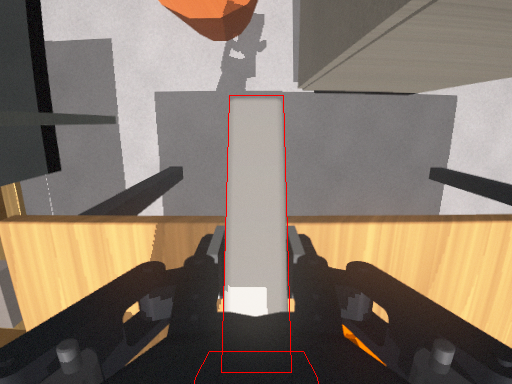

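The 30° model outline lies on the handle in the wrist picture (tail end at row 95, columns 229–284). On to the sensor.

```bash
python3 -m crank '[[0,-0.03,0.01,-0.03,0],[0,-0.7609,0.333,-0.0623,-78.3],[0,-0.7609,0.333,-0.0623,-78.3],[0,-0.7609,0.333,-0.0623,-78.3],[0,-0.7609,0.333,-0.0623,-78.3],[0,-0.7609,0.333,-0.0623,-78.3],[0,-0.7609,0.333,-0.0623,-78.3],[0,-0.7609,0.333,-0.0623,-78.3],[0,-0.7609,0.333,-0.0623,-78.3],[0,-0.7609,0.333,-0.0623,-78.3]]' 60
python3 - <<'E'
from aim import *
t=target(30,[.001,0,.017]);print(t,go([t[0],t[1],.30],78.5))
E
```

```text
time: 13.78
eef_pos: [0.3494, 0.2763, 0.3173]
tool_rot: [3.133, 0.004, 2.942]
force: [1.5, -0.0, -1.7]
finger_gap: 0.346
[0.45138121 0.05313134 0.23231811] ([-0.1442, -0.1986, 0.0162], np.float64(0.0))
```

```bash
python3 -m crank '[[0,-0.1442,-0.1986,0.0162,0],[0,-0.1442,-0.1986,0.0162,0],[0,-0.1442,-0.1986,0.0162,0],[0,-0.1442,-0.1986,0.0162,0],[0,-0.1442,-0.1986,0.0162,0],[0,-0.1442,-0.1986,0.0162,0]]' 60
python3 - <<'E'
from aim import *
o=manip.get_obs();t=target(30,[.001,0,.017]);print(t,go(t,78.5),o["tool_rot"])
cs={}
for c in("scene","top","wrist"):
    im=manip.read_camera(c);C=cam(c,o);cs[c]=C
    d=manip.silhouettes("scanner",c)
    print(c,[(x["score"],x["bbox"],int(x["pixels"].sum())) for x in d[:2]])
    v=im[:,:,::-1].copy()
    f=spose(o,[.001,0,.017],np.radians(30))
    for p in SCAN:cv2.polylines(v,[cv2.convexHull(proj(C,f(p)).astype(np.int32))],1,(0,0,255),1)
    cv2.circle(v,tuple(proj(C,HP([-.0505,.055,.1235]))[0].astype(int)),2,(255,0,255),-1)
    if c=="wrist":
        w=v
        for a in(25,30,35):print(a,proj(C,spose(o,[.001,0,.017],np.radians(a))(np.array([[-.085,0,.028]]))))
    elif c=="scene":s=v[130:290,150:330]
    else:tt=v[110:270,190:370]
cv2.imwrite("pics/h.png",cv2.resize(np.hstack([s,tt]),None,fx=2.2,fy=2.2,interpolation=cv2.INTER_CUBIC));cv2.imwrite("pics/hw.png",w)
E
```

```text
time: 14.52
eef_pos: [0.4496, 0.0532, 0.2969]
tool_rot: [3.134, -0.003, 2.94]
force: [0.4, -0.5, -1.2]
finger_gap: 0.34
[0.45138121 0.05313134 0.23231811] ([-0.0019, -0.0003, 0.0645], np.float64(-0.0)) [ 3.13358263e+00 -3.06314637e-03  2.94045156e+00]
scene [(0.65, [230.2, 126.3, 253.7, 166.5], 676)]
top [(0.8, [259.7, 171.9, 282.7, 231.3], 366)]
wrist [(0.87, [218.4, 97.5, 285.3, 316.1], 12885)]
25 [[253.73404384  89.14651855]]
30 [[253.80137056  95.53313909]]
35 [[253.86151385 102.39206513]]
```

View pics/h.png

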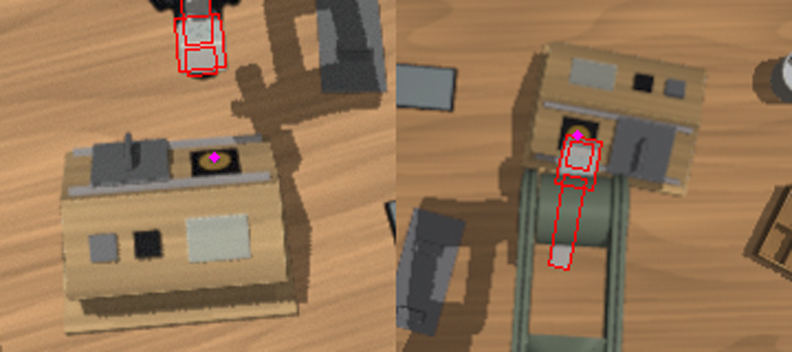

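The model outline agrees with all three cameras, and the sensor mark sits on the brass disc. I'll refine the pitch and grip point with one joint fit, then descend.

```bash
cat > fitp.py <<'E'
from aim import *
o=manip.get_obs();ob=[]
for c,reg in(("scene",(slice(132,384),slice(0,512))),("top",(slice(0,196),slice(0,512))),("wrist",(slice(0,225),slice(0,512)))):
    manip.read_camera(c);m=manip.silhouettes("scanner",c)[0]["pixels"].astype(np.float32);ob.append((cam(c,o),m,reg,.15 if c=="wrist" else 1))
def cost(p):
    f=spose(o,[p[1]/1000,0,p[2]/1000],np.radians(p[0]));s=0
    for C,m,r,w in ob:
        d=cv2.GaussianBlur((mask(C,SCAN,f).astype(np.float32)-m),(0,0),1.5);s+=w*(d[r]**2).sum()
    return s+((p[2]-17)/4)**2+((p[1]-1)/5)**2
S=np.array([[30,1,17],[35,1,17],[30,7,17],[30,1,22.]])
r=minimize(cost,S[0],method="Nelder-Mead",options=dict(initial_simplex=S,xatol=.1,fatol=.1));print(r.x.round(1),r.fun,cost(S[0]),cost([25,1,17]),cost([35,1,17]))
p=r.x;t=target(p[0],[p[1]/1000,0,p[2]/1000]);print(t,go(t,78.5))
E
python3 fitp.py
```

```text
[29.2  0.8 19.7] 125.86499411605806 143.56991577148438 200.25006 217.20453
[0.44978329 0.05316879 0.235745  ] ([0.0018, -0.001, 0.0644], np.float64(0.1))
```

```bash
python3 -m crank '[[0,0.0008,-0.0007,0.03,0],[0,0.0008,-0.0007,0.055,0],[0,0.0008,-0.0007,0.0635,0],[0,0.0008,-0.0007,0.0635,0],[0,0.0008,-0.0007,0.0635,0],[0,0.0008,-0.0007,0.0635,0],[0,0.0008,-0.0007,0.0635,0],[0,0.0008,-0.0007,0.0635,0]]' 60
python3 - <<'E'
from aim import *
def rep():
    o=manip.get_obs();f=spose(o,[.0008,0,.0188],np.radians(29.4));s=HP([-.0505,.055,.1235]);A=Rot.from_euler("zy",[-.2,-np.radians(30)]).as_matrix()
    a,b=f(np.array([[.08,0,-.016],[.08,0,-.116]]));l=(b-a)/np.linalg.norm(b-a)
    print(o["time"],"snout in sensor frame mm",((a-s)@A*1000).round(1),"angle",np.degrees(np.arccos(-l@A[:,2])).round(1),"dq",abs(o["dq"]).max(),o["eef_pos"].round(4))
rep()
v=manip.read_camera("scene")[:,:,::-1]
cv2.imwrite("pics/hold.png",cv2.resize(v[110:290,140:340],None,fx=3,fy=3,interpolation=cv2.INTER_CUBIC))
for i in range(28):manip.read_camera("scene")
rep()
for i in range(28):manip.read_camera("scene")
rep()
E
```

```text
time: 16.12
eef_pos: [0.4509, 0.0532, 0.2369]
tool_rot: [3.133, 0.005, 2.942]
force: [-0.8, 0.9, -1.7]
finger_gap: 0.34
16.125 snout in sensor frame mm [ 2.4 -0.5 77.7] angle 5.3 dq 0.004467572817835197 [0.4509 0.0532 0.2369]
17.575 snout in sensor frame mm [ 2.1 -0.5 77.4] angle 5.3 dq 0.0022005483951598663 [0.4508 0.0532 0.2366]
18.975 snout in sensor frame mm [ 2.1 -0.5 77.4] angle 5.3 dq 0.0014904211601221152 [0.4508 0.0533 0.2366]
```

View pics/hold.png

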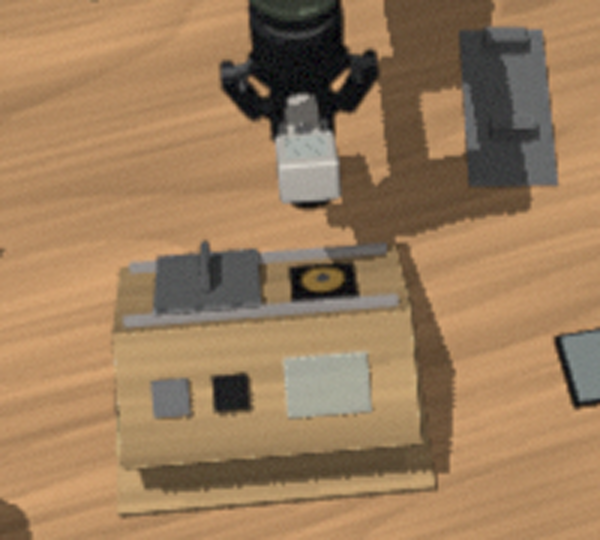

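I found a bug: lowercase "zy" in my aim code is the extrinsic order, so the aim point was slightly off. I'll fix it, correct the pose and hold again.

```bash
sed -i 's/"zy"/"ZY"/g' aim.py; cat >> aim.py <<'E'
G0=[.0008,0,.0188]
def rep():
    o=manip.get_obs();f=spose(o,G0,np.radians(29.4));s=HP([-.0505,.055,.1235]);A=Rot.from_euler("ZY",[-.2,-np.radians(30)]).as_matrix()
    a,b=f(np.array([[.08,0,-.016],[.08,0,-.116]]));l=(b-a)/np.linalg.norm(b-a)
    print(round(o["time"],2),"snout in sensor frame mm",((a-s)@A*1000).round(1),"angle",np.degrees(np.arccos(-l@A[:,2])).round(1),"dq",abs(o["dq"]).max().round(4))
E
python3 - <<'E'
from aim import *
rep();t=target(29.4,G0);print(t,go(t,78.5))
E
```

```text
18.98 snout in sensor frame mm [ 2.8 -8.3 77. ] angle 0.6 dq 0.0015
[0.45131331 0.06198873 0.23389057] ([0.0012, 0.0086, 0.0028], np.float64(0.1))
```

```bash
python3 -m crank '[[0,0.003,0.0045,0.0015,0],[0,0.003,0.0085,0.003,0],[0,0.003,0.0085,0.003,0],[0,0.003,0.0085,0.003,0],[0,0.003,0.0085,0.003,0],[0,0.003,0.0085,0.003,0]]' 60
python3 - <<'E'
from aim import *
rep()
v=manip.read_camera("scene")[:,:,::-1];hsv=cv2.cvtColor(v[180:225,220:275],cv2.COLOR_BGR2HSV)
# brass pixels = bright pixels enclosed by black square
g=v[180:225,220:275].max(2);print("pred sensor px",proj(cam("scene"),HP([-.0505,.055,.1235]))[0])
dark=(g<60).astype(np.uint8);n,l,st,ce=cv2.connectedComponentsWithStats(dark);
for i in range(1,n):
    if st[i,4]>30:
        h=cv2.convexHull(np.argwhere(l==i)[:,::-1].astype(np.int32));M=cv2.moments(h);print("dark",st[i].tolist(),M["m10"]/M["m00"]+220,M["m01"]/M["m00"]+180)
E
```

```text
time: 19.73
eef_pos: [0.4496, 0.0621, 0.2337]
tool_rot: [3.133, 0.004, 2.942]
force: [0.6, 0.3, -1.6]
finger_gap: 0.345
19.73 snout in sensor frame mm [-1.2  0.2 75.9] angle 0.5 dq 0.0017
pred sensor px [247.26820282 201.50730636]
dark [17, 18, 22, 12, 134] 247.32167832167832 203.46775446775447
```

```bash
python3 -m crank '[[0,-0.003,0,-0.001,0],[0,-0.003,0,-0.001,0],[0,-0.003,0,-0.001,0],[0,-0.003,0,-0.001,0]]' 60
python3 - <<'E'
from aim import *
rep()
for i in range(28):manip.read_camera("scene")
rep()
for i in range(30):manip.read_camera("scene")
rep();print(go([.3657,.2977,.22],73.4))
E
```

```text
time: 20.27
eef_pos: [0.4525, 0.0615, 0.2347]
tool_rot: [3.133, 0.004, 2.942]
force: [0.3, 0.7, -2.3]
finger_gap: 0.343
20.27 snout in sensor frame mm [ 1.8  0.2 75.3] angle 0.6 dq 0.0026
21.68 snout in sensor frame mm [ 1.9  0.2 75.3] angle 0.5 dq 0.0025
23.18 snout in sensor frame mm [ 1.9  0.2 75.3] angle 0.5 dq 0.0022
([0.132, 0.2141, 0.0159], np.float64(5.2))
```

The hold is done: about 2.9 s at 75 mm, 2 mm off centre, 0.5° off by the model. Now I go back to the rest. I'll land the tail on the rear block with the grip about 10 mm back, then press level while easing forward.

```bash
python3 -m crank '[[0,0.03,0,-0.05,0],[0,0.06,0.03,-0.06,0],[0,0.142,0.2141,-0.04,5.2],[0,0.142,0.2141,-0.04,5.2],[0,0.142,0.2141,-0.04,5.2],[0,0.142,0.2141,-0.04,5.2],[0,0.142,0.2141,0.0159,5.2],[0,0.142,0.2141,0.0159,5.2]]' 60
python3 - <<'E'
from aim import *
r=Rot.from_euler("z",-.29).as_matrix()
print(go(np.array([.3657,.2977,.150])+r@[-.010,0,0],73.4),manip.get_obs()["tool_rot"])
E
```

```text
time: 24.18
eef_pos: [0.3529, 0.2975, 0.2158]
tool_rot: [3.142, -0.004, 2.851]
force: [0.3, -1.0, -1.7]
finger_gap: 0.342
([-0.0025, 0.0038, 0.0658], np.float64(-0.0)) [ 3.14150941 -0.00394562  2.85118856]
```

```bash
python3 -m crank '[[0,-0.0025,0.0038,0.035,0],[0,-0.0025,0.0038,0.0658,0],[0,-0.0025,0.0038,0.0658,0],[0,-0.0025,0.0038,0.0658,0]]' 20
python3 -m crank '[[0,0,0,0.008,0],[0,-0.002,0,0.014,0],[0,-0.004,0,0.02,0],[0,-0.006,0,0.027,0],[0,-0.008,0,0.034,0],[0,-0.009,0,0.04,0],[0,-0.01,0,0.044,0],[0,-0.01,0,0.044,0]]' 20
python3 - <<'E'
from aim import *
o=manip.get_obs();C=cam("wrist",o);im=manip.read_camera("wrist")[:,:,::-1].copy()
for p in SCAN[:2]:cv2.polylines(im,[cv2.convexHull(proj(C,spose(o,G0,0)(p)).astype(np.int32))],1,(0,0,255),1)
s=manip.read_camera("scene")[90:190,270:420,::-1]
cv2.imwrite("pics/r.png",np.hstack([cv2.resize(im,(448,336)),cv2.resize(s,(350,233)).copy() if 0 else cv2.copyMakeBorder(cv2.resize(s,(350,233)),0,103,0,0,cv2.BORDER_CONSTANT)]))
print(go([.3657,.2977,.1029],73.4))
E
```

```text
time: 24.68
eef_pos: [0.3578, 0.3009, 0.1521]
tool_rot: [3.139, -0.001, 2.85]
force: [0.0, 0.2, -1.9]
finger_gap: 0.345
time: 25.68
eef_pos: [0.3698, 0.299, 0.1097]
tool_rot: [3.135, 0.002, 2.85]
force: [2.6, 0.1, 3.8]
finger_gap: 0.347
([0.0031, -0.0023, 0.0066], np.float64(-0.1))
```

View pics/r.png

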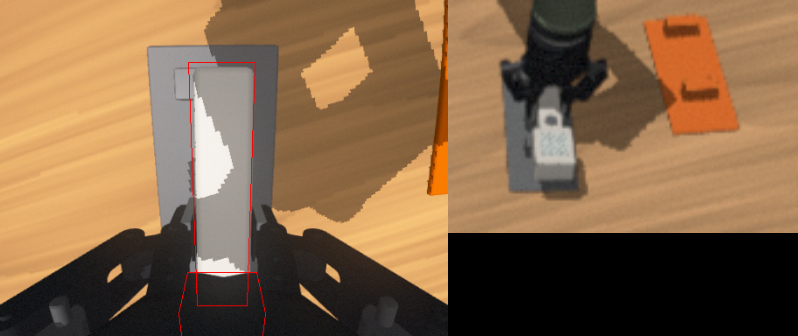

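The handle is nearly level again. The rest plate's rear corners show at about (148,45) and (278,45) in the scaled wrist view, and the handle looks a few mm to the +y side. I'll check that numerically.

```bash
python3 - <<'E'
from aim import *
o=manip.get_obs();C=cam("wrist",o)
a=ray(C,(148/.875,45/.875),.006);b=ray(C,(278/.875,45/.875),.006)
print(a,b,np.linalg.norm(a-b))
m=(a+b)/2;d=(b-a)[:2];yaw=np.arctan2(d[1],d[0])-np.pi/2;print("yaw",yaw,"rest",m[:2]+.1*np.array([np.cos(-.29),np.sin(-.29)]))
manip.read_camera("wrist");M=manip.silhouettes("scanner","wrist")[0]["pixels"].astype(np.float32)
def cost(p):
    f=spose(o,[p[1]/1000,p[2]/1000,.0188],np.radians(p[0]));d=cv2.GaussianBlur(mask(C,SCAN,f).astype(np.float32)-M,(0,0),1.5)[:235];return (d**2).sum()+((p[1]-.8)/2)**2
S=np.array([[3,1,0],[6,1,0],[3,3,0],[3,1,3.]])
r=minimize(cost,S[0],method="Nelder-Mead",options=dict(initial_simplex=S));print("pitch,gx,gy",r.x,r.fun)
print("scanner origin",spose(o,[r.x[1]/1000,r.x[2]/1000,.0188],0)(np.zeros((1,3))))
E
```

```text
[0.25320767 0.28242682 0.006     ] [0.27839616 0.36590897 0.006     ] 0.08719937417992464
yaw -0.29303688240023185 rest [0.3616263  0.29557267]
pitch,gx,gy [ 5.50614252 -0.24629983 -0.87097123] 56.676582713850046
scanner origin [[0.36999446 0.30008806 0.03672412]]
```

```bash
python3 -m crank '[[0,0,0,-0.003,0],[0,0.0045,-0.0038,-0.003,0],[0,0.0045,-0.0038,-0.003,0],[0,0.0045,-0.0038,0.003,0],[0,0.0045,-0.0038,0.006,0],[0,0.0045,-0.0038,0.008,0],[0,0.0045,-0.0038,0.008,0]]' 20
```

```text
time: 26.75
eef_pos: [0.3646, 0.2968, 0.1018]
tool_rot: [3.135, 0.003, 2.85]
force: [1.4, -1.3, 3.4]
finger_gap: 0.343
```

```bash
python3 -m crank '[[0.036,0,0,0,0],[0.05,0,0,0,0],[0.06,0,0,0,0],[0.06,0,0,0,0],[0.06,0,0,-0.05,0],[0.06,0,0,-0.11,0],[0.06,0.0,0,-0.13,0],[0.06,0.0,0,-0.13,0]]' 20
python3 - <<'E'
from aim import *
o=manip.get_obs();C=cam("wrist",o);im=manip.read_camera("wrist")[:,:,::-1].copy();d=manip.silhouettes("scanner","wrist")
print(fit(SCAN,[(C,d[0]["pixels"])],[.3635,.2965,-.29],[.01,.01,.05],lambda p:pose(*p,.032)))
cv2.imwrite("pics/f.png",im);print(o["tool_rot"],o["eef_pos"])
E
```

```text
time: 27.75
eef_pos: [0.3651, 0.2968, 0.2339]
tool_rot: [3.132, 0.007, 2.85]
force: [-0.2, 0.4, -0.4]
finger_gap: 0.701
(array([ 0.36532388,  0.29803933, -0.29003478]), np.float64(115.34394836425781))
[3.13159939 0.00664405 2.8501021 ] [0.36512241 0.29676623 0.2338698 ]
```

View pics/f.png

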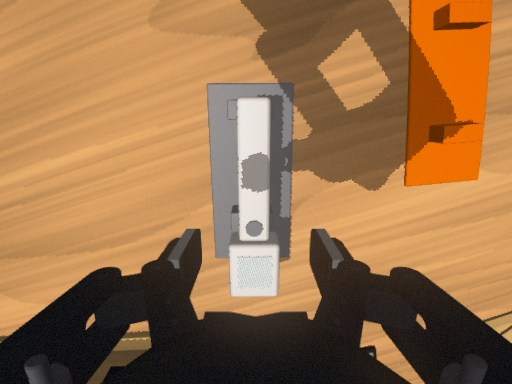

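```bash
python3 - <<'E'
from bench import manip
print(manip.hand_in())
E
```

```text
the job is handed in; nothing more can be done
None
```

The job is done and handed in at about 28 s of the 61 s allowed. I saw no sign of a failure, though no verdict was reported.

- **Shutter:** I dragged it by its tab against the stop, where the force rose to 11 N. Later camera views show the sensor uncovered.
- **Tilting the thermometer:** The moves can't tilt the tool. I pivoted the thermometer about 30° in the jaws by pressing its snout lightly on the table's left edge. A fit to the camera pictures gave a pitch of 29.2°.
- **Holding on the sensor:** A frame-order slip in my aiming code put the first hold about 8 mm off centre. I corrected it and held again for about 2.9 s at 75 mm. My model then gave about 2 mm off centre, 0.5° off square, and the arm still.
- **Uncertainty in the aim:** The sensor's black square appeared about 2 px from where I predicted it in the scene view. I allowed for part of that, so the aim is good to about 3–4 mm.
- **Back on the rest:** I pressed the thermometer level on the blocks and released it. The final fit puts it within about 1 mm and 0.1° of where it lay.
- **Not re-measured:** I didn't fit the pitch again after letting go; the thermometer looks level in the last picture. I also didn't measure the parts box, phone and mug again. The arm never came near them.

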